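# Fetch the base plate from under the riser for the weld jig

### The job

Clear the tube, the hexagonal bar and the V-block out of the way: stand all three upright in the shallow tray. Then draw the base plate out from under the lip of the riser, lift it by its lug and lay it flat in the nest of the weld jig, between the four corner stops; only after that stand the three pieces back upright, each centred to about a centimetre on the chalk outline of its own shape, the V-block squared up with its rectangle. Do not knock any of the three over.

Things in the scene. Friction and masses are not known exactly. Their poses are not given: they have to be found in the camera images.
- riser: Low fixed grey steel riser, 110 deep, 240 wide, 45 high, with an open slot under its front, 210 wide and 12 high: its front bottom edge is a lip 12 above the bench. Origin: on the bench, under the middle of the front face. +x points into the riser (away from the robot, within 0.15 rad), z up. A loose washer lies on top. Sizes in mm.
- base_plate: Loose steel plate, 100 (x) by 140 (y) by 5 thick, about 0.7 kg, with an upright lifting lug: 36 long (x), 12 thick (y), top 50 above the underside, centred at x = -16, y = 0. Origin: centre of the underside, z up. At the start it lies on the bench, its rear 32 mm under the riser's lip; it must slide 35 or more along riser -x before it can be lifted. The three pieces stand in its path. Sizes in mm.
- tube: Loose offcut of round steel tube standing on end, outside diameter 42, bore 30, 60 high, about 0.3 kg. Origin: centre of its underside, z up along the tube. Sizes in mm.
- hex_bar: Loose offcut of solid hexagonal steel bar standing on end, 36 across flats, 55 high, about 0.45 kg. Origin: centre of its underside, z up. One pair of flats faces +y and -y, the others are 60 degrees apart. Sizes in mm.
- v_block: Loose steel V-block, 50 (x) by 36 (y) by 50 high, with a V groove 22 wide and 11 deep along x in its top; about 0.5 kg. Origin: centre of its underside, z up. Sizes in mm.
- round_outline: Circle of chalk line on the bench, 62 across, flat: the place of the tube. Origin: its centre on the bench. Sizes in mm.
- hex_outline: Hexagon of chalk line on the bench, 66 across corners, flat: the place of the hexagonal bar. Origin: its centre on the bench. Sizes in mm.
- rect_outline: Rectangle of chalk line on the bench, 70 (x) by 56 (y), flat: the place of the V-block, whose long side lies along the rectangle's long side. Origin: its centre on the bench. The three outlines stand in a row across the front of the base plate, 78 mm apart, in any order. Sizes in mm.
- tray: Fixed shallow aluminium tray, 260 (x) by 150 (y) outside, rim 14 high, walls and floor 4 thick; empty. Origin: centre of its underside on the bench, z up. To the left or the right of the riser. Sizes in mm.
- jig: Fixed weld jig: grey plate 190 (x) by 150 (y), top 12 above the bench, with a steel corner stop 8 high at each corner. Between the stops is a nest 160 (x) by 120 (y) for the base plate, whose 140 side goes along the jig's x (either way round). Origin: centre of its underside, on the bench. On the other side than the tray. Sizes in mm.

How it is judged:
By the outcome, as a careful person would: the job done as asked, in the order asked, and still so for the second after the job is handed in, with the robot touching nothing.
It also fails if it takes over 136 s, if anything falls off the work surface, if the arm or the gripper's body presses on something with over 40 N, if the wrist force passes 120 N, or if a joint passes its speed limit or range.

### The arm

A 7-joint arm with a two-finger parallel gripper is mounted at the origin on the work surface. World frame = base frame: x ahead of the robot, y to its left, z up, the work surface at z = 0. Lengths are in m, angles in rad, forces in N, time in s.
With the tool pointing down it reaches from about 0.4 to 0.85 m from the base axis. Payload 10.4 kg.
Tool frame: the origin (TCP) lies on the centre line of the jaws, within the pads' length; the fingertips stand 8 mm ahead of it and the grasp point (between the pads) lies 11 mm behind it (r.finger_overhang is the distance from the TCP to the fingertips, in m); z points along the fingers, y is the line along which they close (so a half turn about z gives the same grasp; the last joint's range is limited). The gripper opens to 87 mm and grips with 3 to 60 N. Pads are 19 mm wide; open, the fingers measure 117 mm over their backs; the gripper's body (75 mm by 190 mm) begins 51 mm behind the grasp point.
Start: joints at [1.195, 0.332, -0.065, 1.46, 0.022, 1.35, -0.088], TCP at [0.216, -0.587, 0.231] pointing down, gripper open.
Joint ranges: [-2.6, 2.6], [-0.5, 2.12], [-1.47, 1.34], [0.16, 2.42], [-1.27, 4.41], [0.06, 2.06], [-2.6, 2.6]. Speed limits (rad/s): [2.22, 2.22, 2.79, 2.79, 3.14, 3.14, 3.14].

### API

Orientations are given as a unit quaternion [x, y, z, w].
In Python, from bench import r, vision gives the robot as it stands.
- The arm moves only by the tool drive_tool, never from a script. Its argument "series" is a list of rows, each a list of 2 entries, a list of its own where there are three numbers: the shift along the world's x, y, z in cm, then the turn about the world's z in degrees. A call has exactly 10 rows; each row shifts and turns the commanded pose from where the row before left it; what a row does not reach is not made up. A row lasts 1/8 s, in which the tool goes at most 62.5 mm and 10.7 degrees, less where a joint would pass 70% of its speed; a pose out of reach is approached as far as the arm can. A call with a gripper value outside its range is refused whole. "hand" is the closure, from 0 (fully open) to 1 (shut), set as the call begins (left out, the last holds). The fingers move at their own pace and stop on an object; "newtons" is the grip in N (left out, the last holds). Time passes only in rows, so rows that do not move let the fingers close, or fill a call up. It gives the time, the measured TCP pose, the force, the opening and the grip force at its end, in the units of the state.
- r.read_state(): the state, without advancing time (a new reading comes with each control period).
- vision.camera(name): name is "side" or "top"; returns a dict with "color" (420x560x3 uint8, red, green, blue), "intrinsics" (3x3 intrinsics, pixels), "R" (3x3) and "t" (3): a world point X has camera coordinates R X + t. Camera axes: x right, y down, z forward; pixel columns grow to the right and rows downward; lengths in m; the calibration is good to about 2 mm. A picture is of the moment at which its call begins. There is no depth.
- r.close_job(): hands the job in; it is judged then, once.
The state is a dict: "time": time; "joint_positions": joint angles; "joint_vel": joint speeds; "joint_torque": joint torques, N m; "ee_pos": TCP position; "eef_rot": TCP orientation; "ft_force": force on the tool from outside, world axes, zero at the start; "torque": the same for the moment, N m; "width": finger opening in m; "grip_force": force on a finger pad.
Only numpy, scipy, OpenCV 4.12 (cv2) and the standard library are available. Lean on these libraries where they do the work, as an engineer would, in place of code of your own. Each camera call takes 0.05 s, during which the arm holds its last target. There are 200 camera calls.

## Working session

There is one attempt and no reset: what is moved stays moved. The work goes in short steps, Python scripts to look and compute and a tool call to move; the robot and the scene stay as the last step left them, time stands still between calls to the robot, and variables do not carry over. Pictures are saved under pics/ and viewed, at most 14 in all, crops included, and the job is handed in when it is done.

Besides the shell and the picture viewer there is one more tool, called after "Emit:" in YAML: its name, and indented under it one key for each argument. drive_tool: Moves the arm, as the interface text tells. Its arguments: {"type":"object","properties":{"series":{"type":"array"},"hand":{"type":"number"},"newtons":{"type":"number"}},"required":["series"]}

```bash
ls; mkdir -p pics; python3 - <<'E'
from bench import r, vision
import cv2
s=r.read_state(); print({k:s[k] for k in('time','ee_pos','eef_rot','width','ft_force')}, r.finger_overhang)
for n in('top','side'):
    c=vision.camera(n); cv2.imwrite(f'pics/{n}0.png',c['color'][:,:,::-1]); print(n,c['intrinsics'],c['R'],c['t'])
E
```

```text
pics
{'time': 0.0, 'ee_pos': array([ 0.21581824, -0.5861455 ,  0.22974215]), 'eef_rot': array([ 9.84477426e-01,  1.75509741e-01, -1.54945881e-04, -7.10741689e-04]), 'width': 0.08670466310330421, 'ft_force': array([0.08962048, 0.31808559, 0.20548292])} 0.008
top [[396.18550579   0.         279.82029738]
 [  0.         396.18550579 215.62557069]
 [  0.           0.           1.        ]] [[ 0.00921679 -0.99873873  0.04935588]
 [-0.98693838 -0.0170245  -0.16019614]
 [ 0.16083435 -0.04723472 -0.98585049]] [-0.02253456  0.57536659  0.71934077]
side [[515.10918121   0.         284.99498231]
 [  0.         515.10918121 211.81875413]
 [  0.           0.           1.        ]] [[-0.77456091 -0.63208178 -0.02297877]
 [-0.35463612  0.4640842  -0.81170135]
 [ 0.52372572 -0.62056303 -0.58362051]] [0.44230461 0.23569945 0.78126276]
```

View pics/top0.png

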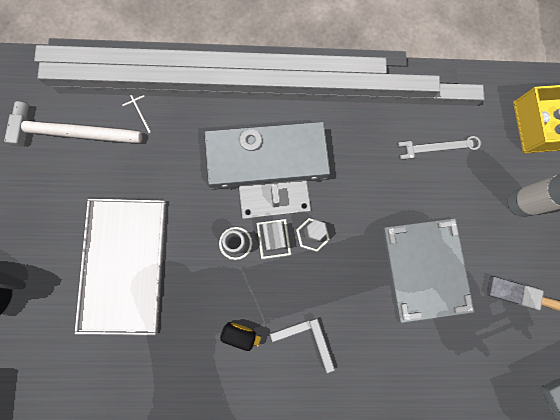

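View pics/side0.png

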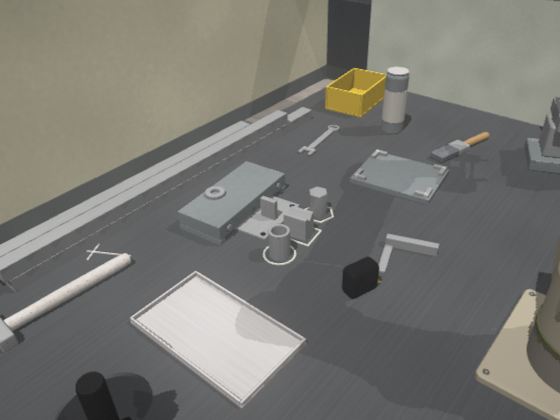

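The top view shows, from left to right at row ~240, the tube, V-block and hex bar on their outlines. The plate is at (275,200) in front of the riser. The tray is at left (122,267) and the jig at right (428,270).

```bash
cat > h.py <<'E'
import numpy as np, cv2
from bench import r, vision
def px(c,u,v,z):
    "pixel -> world point on plane z"
    K=c['intrinsics'];R=np.array(c['R']);t=np.array(c['t'])
    o=-R.T@t; d=R.T@np.linalg.solve(K,[u,v,1.]); return o+d*(z-o[2])/d[2]
def proj(c,X):
    p=c['intrinsics']@(np.array(c['R'])@np.array(X,float)+c['t']); return p[:2]/p[2]
def crop(c,box,k,name):
    u0,v0,u1,v1=box
    cv2.imwrite('pics/'+name,cv2.resize(c['color'][v0:v1,u0:u1,::-1],None,fx=k,fy=k,interpolation=cv2.INTER_CUBIC))
E
python3 - <<'E'
from h import *
c=vision.camera('top'); crop(c,(205,160,345,265),5.5,'c1.png')
c=vision.camera('side'); crop(c,(220,150,360,270),5,'s1.png')
E
```

```text
(no output)
```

View pics/c1.png

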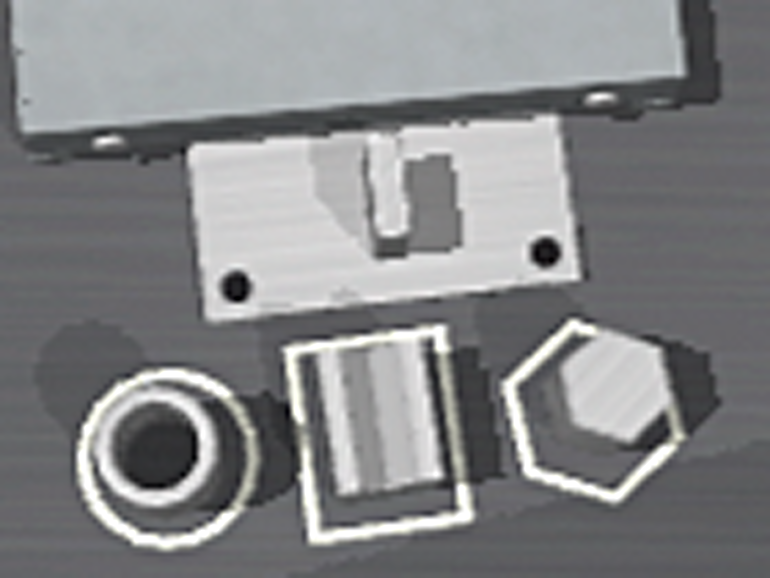

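View pics/s1.png

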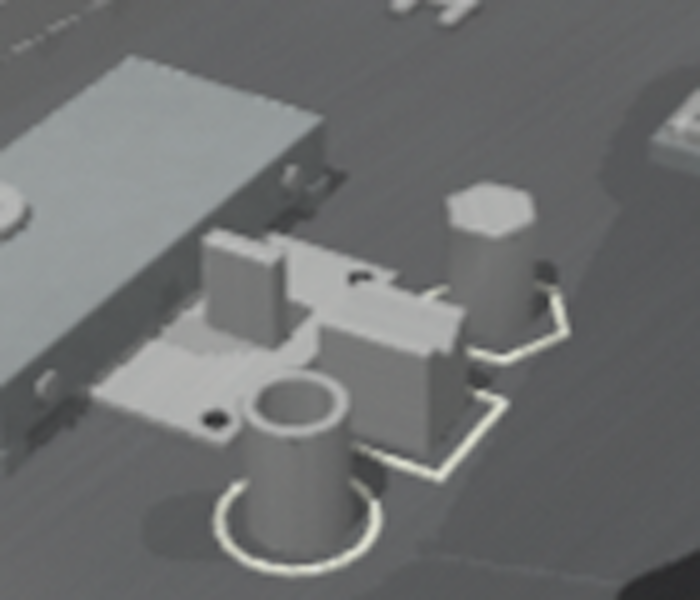

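The crops show all outlines clearly, with each piece about on its outline. Crop pixels: tube top (156,446), V-block top (320–443, 336–495), hex top (617,385), lug top (387,185).

```bash
python3 - <<'E'
from h import *
c=vision.camera('top')
def q(name,pts,z,cr=True):
    P=np.array([px(c,*( (205+(x+.5)/5.5-.5,160+(y+.5)/5.5-.5) if cr else (x,y)),z)[:2] for x,y in pts])*100
    print(name,P.round(2).tolist(),'mean',P.mean(0).round(2))
    if len(P)==4:
        for i in range(4):
            d=P[(i+1)%4]-P[i]; print('   edge',np.hypot(*d).round(2),np.degrees(np.arctan2(d[1],d[0])).round(1))
q('tube',[(156,446)],.06); q('circ',[(168,457)],0)
q('vb',[(320,348),(422,336),(443,483),(338,495)],.05)
q('rect',[(287,349),(443,327),(470,517),(312,540)],0)
q('hex',[(617,385)],.055); q('hexo',[(577,322),(617,500)],0); q('hexo2',[(503,383),(683,437-18)],0)
q('hexv',[(592,333),(660,347),(670,410),(628,443),(570,405),(563,368)],.055)
q('hexoutl',[(577,322),(503,383),(523,466),(617,500),(683,437)],0)
q('platefront',[(208,321),(580,279)],.005); q('lug',[(368,137),(400,133),(410,232),(374,238)],.05)
q('riser',[(20,132),(685,77)],.045)
q('tray',[(88,200),(166,201),(158,334),(76,333)],.014,0)
q('jig',[(386,226),(456,219),(473,313),(402,321)],.012,0)
from scipy.spatial.transform import Rotation as Ro
s=r.read_state();print(Ro.from_quat(s['eef_rot']).as_matrix().round(3),s['time'])
E
```

```text
tube [[52.45, 7.3]] mean [52.45  7.3 ]
circ [[52.63, 7.27]] mean [52.63  7.27]
vb [[56.05, 1.78], [56.53, -1.78], [51.4, -2.55], [50.94, 1.08]] mean [53.73 -0.37]
   edge 3.59 -82.3
   edge 5.19 -171.4
   edge 3.65 97.3
   edge 5.16 7.8
rect [[56.71, 2.98], [57.64, -2.82], [50.57, -3.86], [49.66, 1.93]] mean [53.64 -0.44]
   edge 5.87 -80.9
   edge 7.14 -171.6
   edge 5.87 98.9
   edge 7.13 8.4
hex [[54.85, -8.55]] mean [54.85 -8.55]
hexo [[57.91, -7.84], [51.27, -9.31]] mean [54.59 -8.58]
hexo2 [[55.56, -5.07], [54.32, -11.8]] mean [54.94 -8.44]
hexv [[56.66, -7.69], [56.21, -10.07], [54.0, -10.4], [52.83, -8.92], [54.12, -6.91], [55.41, -6.67]] mean [54.87 -8.44]
hexoutl [[57.91, -7.84], [55.56, -5.07], [52.48, -5.82], [51.27, -9.31], [53.64, -11.8]] mean [54.17 -7.97]
platefront [[57.64, 5.9], [59.46, -7.9]] mean [58.55 -1.  ]
lug [[63.63, 0.2], [63.8, -0.93], [60.23, -1.32], [59.99, -0.06]] mean [61.91 -0.53]
   edge 1.15 -81.5
   edge 3.59 -173.8
   edge 1.29 100.7
   edge 3.65 4.0
riser [[63.67, 12.51], [66.22, -11.23]] mean [64.95  0.64]
tray [[60.58, 36.46], [60.67, 21.19], [34.95, 21.28], [35.09, 36.5]] mean [47.82 28.86]
   edge 15.28 -89.7
   edge 25.73 179.8
   edge 15.22 89.5
   edge 25.5 -0.1
jig [[56.36, -23.39], [58.05, -38.12], [39.14, -40.38], [37.53, -25.94]] mean [ 47.77 -31.96]
   edge 14.83 -83.4
   edge 19.05 -173.2
   edge 14.53 96.4
   edge 19.0 7.7
[[ 0.938  0.346 -0.   ]
 [ 0.346 -0.938  0.001]
 [-0.    -0.001 -1.   ]] 0.25
```

Emit:
drive_tool:
  series:
    - [[2.1,4.4,0],-1.2]
    - [[2.1,4.4,0],-1.2]
    - [[2.1,4.4,0],-1.2]
    - [[2.1,4.4,0],-1.2]
    - [[2.1,4.4,0],-1.2]
    - [[2.1,4.4,0],-1.2]
    - [[2.1,4.4,0],-1.2]
    - [[2.1,4.4,0],-1.2]
    - [[2.1,4.4,0],-1.2]
    - [[2.1,4.4,0],-1.2]
  hand: 0.27
  newtons: 40

```text
time: 1.5
ee_pos: [0.4264, -0.145, 0.2307]
eef_rot: [0.997, 0.071, 0.0, 0.0]
ft_force: [0.5, -1.1, -0.3]
width: 0.0636
grip_force: 0.0
```

Emit:
drive_tool:
  series:
    - [[2.0,4.4,-2],0]
    - [[2.0,4.4,-2],0]
    - [[2.0,4.4,-2],0]
    - [[2.0,4.4,-2],0]
    - [[1.9,4.3,-2],0]
    - [[0,0,-2.5],0]
    - [[0,0,-2.5],0]
    - [[0,0,0],0]
    - [[0,0,0],0]
    - [[0,0,0],0]

```text
time: 2.75
ee_pos: [0.5257, 0.0725, 0.0818]
eef_rot: [0.997, 0.071, 0.001, 0.0]
ft_force: [0.3, 0.4, -0.5]
width: 0.064
grip_force: 0.0
```

Emit:
drive_tool:
  series:
    - [[0,0,-1.5],0]
    - [[0,0,-1.5],0]
    - [[0,0,-1.5],0]
    - [[0,0,-1.5],0]
    - [[0,0,0],0]
    - [[0,0,0],0]
    - [[0,0,0],0]
    - [[0,0,0],0]
    - [[0,0,0],0]
    - [[0,0,0],0]

```text
time: 4.0
ee_pos: [0.525, 0.0725, 0.0207]
eef_rot: [0.997, 0.072, 0.0, 0.0]
ft_force: [-0.1, -0.0, 0.8]
width: 0.0636
grip_force: 0.0
```

Emit:
drive_tool:
  series:
    - [[0,0,0],0]
    - [[0,0,0],0]
    - [[0,0,0],0]
    - [[0,0,0],0]
    - [[0,0,0],0]
    - [[0,0,0],0]
    - [[0,0,0],0]
    - [[0,0,1],0]
    - [[0,0,1],0]
    - [[0,0,1],0]
  hand: 1

```text
time: 5.25
ee_pos: [0.5251, 0.0726, 0.0515]
eef_rot: [0.997, 0.072, 0.0, 0.0]
ft_force: [0.4, 0.6, -3.1]
width: 0.0415
grip_force: 40.0
```

Emit:
drive_tool:
  series:
    - [[0,0,2],0]
    - [[0.5,3.6,0],0]
    - [[0.5,3.6,0],0]
    - [[0.5,3.6,0],0]
    - [[0.5,3.6,0],0]
    - [[0.5,3.6,0],0]
    - [[0.5,3.6,0],0]
    - [[0,0,-1],0]
    - [[0,0,-1.5],0]
    - [[0,0,0],0]

```text
time: 6.5
ee_pos: [0.5545, 0.2864, 0.0441]
eef_rot: [0.997, 0.071, -0.001, 0.001]
ft_force: [-0.4, -0.6, -3.3]
width: 0.0418
grip_force: 40.0
```

Emit:
drive_tool:
  series:
    - [[0,0,-0.7],0]
    - [[0,0,-0.6],0]
    - [[0,0,-0.4],0]
    - [[0,0,-0.3],0]
    - [[0,0,0],0]
    - [[0,0,0],0]
    - [[0,0,0],0]
    - [[0,0,0],0]
    - [[0,0,0],0]
    - [[0,0,0],0]

```text
time: 7.75
ee_pos: [0.555, 0.2884, 0.0256]
eef_rot: [0.997, 0.072, 0.0, 0.0]
ft_force: [0.1, 0.4, -3.0]
width: 0.0414
grip_force: 40.0
```

Emit:
drive_tool:
  series:
    - [[0,0,0],0]
    - [[0,0,0],0]
    - [[0,0,0],0]
    - [[0,0,0],0]
    - [[0,0,2],0]
    - [[0,0,3],0]
    - [[0,0,3],0]
    - [[0,0,1],0]
    - [[0,-2,0],0]
    - [[0,-4,0],0]
  hand: 0.27

```text
time: 9.0
ee_pos: [0.554, 0.2277, 0.1145]
eef_rot: [0.997, 0.073, -0.001, 0.0]
ft_force: [0.6, -0.4, -0.7]
width: 0.0638
grip_force: 0.0
```

Emit:
drive_tool:
  series:
    - [[-0.3,-4,0],0]
    - [[-0.3,-4,0],0]
    - [[-0.3,-4,0],0]
    - [[-0.3,-4,0],0]
    - [[-0.3,-4,0],0]
    - [[-0.3,-3.2,0],0]
    - [[0,0,0],0]
    - [[0,0,-2],0]
    - [[0,0,-1.5],0]
    - [[0,0,0],0]

```text
time: 10.25
ee_pos: [0.5357, -0.0033, 0.0791]
eef_rot: [0.997, 0.072, -0.001, -0.0]
ft_force: [0.3, 0.1, 0.7]
width: 0.0633
grip_force: 0.0
```

Emit:
drive_tool:
  series:
    - [[0,0,-1.5],0]
    - [[0,0,-1.5],0]
    - [[0,0,-1.5],0]
    - [[0,0,-1.5],0]
    - [[0,0,0],0]
    - [[0,0,0],0]
    - [[0,0,0],0]
    - [[0,0,0],0]
    - [[0,0,0],0]
    - [[0,0,0],0]

```text
time: 11.5
ee_pos: [0.537, -0.0036, 0.0207]
eef_rot: [0.997, 0.072, 0.0, 0.0]
ft_force: [-0.1, -0.7, -0.4]
width: 0.0635
grip_force: 0.0
```

Emit:
drive_tool:
  series:
    - [[0,0,0],0]
    - [[0,0,0],0]
    - [[0,0,0],0]
    - [[0,0,0],0]
    - [[0,0,0],0]
    - [[0,0,0],0]
    - [[0,0,0],0]
    - [[0,0,2],0]
    - [[0,0,3],0]
    - [[0,0,2],0]
  hand: 1

```text
time: 12.75
ee_pos: [0.5374, -0.0031, 0.0927]
eef_rot: [0.997, 0.072, 0.001, 0.0]
ft_force: [-0.3, 0.2, -5.0]
width: 0.0359
grip_force: 39.8
```

Emit:
drive_tool:
  series:
    - [[-0.5,3,0],0]
    - [[-0.8,4,0],0]
    - [[-0.8,4,0],0]
    - [[-0.8,4,0],0]
    - [[-0.8,4,0],0]
    - [[-0.8,4,0],0]
    - [[-0.8,4,0],0]
    - [[-0.5,2.2,0],0]
    - [[0,0,-2],0]
    - [[0,0,-2],0]

```text
time: 14.0
ee_pos: [0.4791, 0.2875, 0.0494]
eef_rot: [0.997, 0.071, -0.0, 0.001]
ft_force: [0.5, -0.4, -5.4]
width: 0.0356
grip_force: 39.8
```

Emit:
drive_tool:
  series:
    - [[0,0,-0.8],0]
    - [[0,0,-0.7],0]
    - [[0,0,-0.6],0]
    - [[0,0,-0.4],0]
    - [[0,0,0],0]
    - [[0,0,0],0]
    - [[0,0,0],0]
    - [[0,0,0],0]
    - [[0,0,0],0]
    - [[0,0,0],0]

```text
time: 15.25
ee_pos: [0.479, 0.2885, 0.0256]
eef_rot: [0.997, 0.072, 0.0, 0.0]
ft_force: [0.6, 0.3, -4.7]
width: 0.0356
grip_force: 39.8
```

Emit:
drive_tool:
  series:
    - [[0,0,0],0]
    - [[0,0,0],0]
    - [[0,0,0],0]
    - [[0,0,0],0]
    - [[0,0,2],0]
    - [[0,0,3],0]
    - [[0,0,3],0]
    - [[0,0,1],0]
    - [[0,-2,0],0]
    - [[0,-4,0],0]
  hand: 0.27

```text
time: 16.5
ee_pos: [0.4784, 0.2292, 0.1158]
eef_rot: [0.997, 0.073, 0.0, -0.0]
ft_force: [0.8, -0.7, 0.2]
width: 0.0635
grip_force: 0.0
```

Emit:
drive_tool:
  series:
    - [[0.9,-4.2,0],0]
    - [[1,-4.4,0],0]
    - [[1,-4.4,0],0]
    - [[1,-4.4,0],0]
    - [[1,-4.4,0],0]
    - [[1,-4.4,0],0]
    - [[1,-4.4,0],0]
    - [[0,-0.7,-1],0]
    - [[0,0,-1.5],0]
    - [[0,0,0],0]

```text
time: 17.75
ee_pos: [0.5467, -0.0827, 0.089]
eef_rot: [0.997, 0.073, -0.001, -0.001]
ft_force: [0.3, 0.4, -1.3]
width: 0.0637
grip_force: 0.0
```

Emit:
drive_tool:
  series:
    - [[0,0,-1.5],0]
    - [[0,0,-1.5],0]
    - [[0,0,-1.5],0]
    - [[0,0,-1.5],0]
    - [[0,0,-1],0]
    - [[0,0,0],0]
    - [[0,0,0],0]
    - [[0,0,0],0]
    - [[0,0,0],0]
    - [[0,0,0],0]

```text
time: 19.0
ee_pos: [0.548, -0.0845, 0.0207]
eef_rot: [0.997, 0.072, 0.0, 0.0]
ft_force: [-0.9, 0.4, -0.3]
width: 0.0635
grip_force: 0.0
```

Emit:
drive_tool:
  series:
    - [[0,0,0],0]
    - [[0,0,0],0]
    - [[0,0,0],0]
    - [[0,0,0],0]
    - [[0,0,0],0]
    - [[0,0,0],0]
    - [[0,0,0],0]
    - [[0,0,2],0]
    - [[0,0,3],0]
    - [[0,0,2],0]
  hand: 1

```text
time: 20.25
ee_pos: [0.5485, -0.0839, 0.0928]
eef_rot: [0.997, 0.072, 0.001, 0.0]
ft_force: [0.3, 0.1, -3.0]
width: 0.0361
grip_force: 39.7
```

Emit:
drive_tool:
  series:
    - [[-1,3,0],0]
    - [[-1.7,4.3,0],0]
    - [[-1.7,4.3,0],0]
    - [[-1.7,4.3,0],0]
    - [[-1.7,4.3,0],0]
    - [[-1.7,4.3,0],0]
    - [[-1.7,4.3,0],0]
    - [[-1.7,4.3,0],0]
    - [[-1.7,4.2,0],0]
    - [[0,0,0],0]

```text
time: 21.5
ee_pos: [0.3997, 0.2924, 0.0915]
eef_rot: [0.997, 0.075, 0.0, -0.001]
ft_force: [0.8, -0.9, -3.1]
width: 0.0364
grip_force: 39.7
```

Emit:
drive_tool:
  series:
    - [[0,0,-2],0]
    - [[0,0,-2],0]
    - [[0,0,-1.2],0]
    - [[0,0,-0.6],0]
    - [[0,0,-0.4],0]
    - [[0,0,-0.3],0]
    - [[0,0,0],0]
    - [[0,0,0],0]
    - [[0,0,0],0]
    - [[0,0,0],0]

```text
time: 22.75
ee_pos: [0.402, 0.2885, 0.0257]
eef_rot: [0.997, 0.072, 0.0, 0.0]
ft_force: [0.3, -0.0, -3.8]
width: 0.0361
grip_force: 39.7
```

Emit:
drive_tool:
  series:
    - [[0,0,0],0]
    - [[0,0,0],0]
    - [[0,0,0],0]
    - [[0,0,0],0]
    - [[0,0,2],0]
    - [[0,0,3],0]
    - [[0,0,3],0]
    - [[0,0,1],0]
    - [[0,-2,0],0]
    - [[0,-4,0],0]
  hand: 0.27

```text
time: 24.0
ee_pos: [0.4016, 0.229, 0.1158]
eef_rot: [0.997, 0.073, 0.0, -0.0]
ft_force: [1.5, -0.5, -0.5]
width: 0.0634
grip_force: 0.0
```

```bash
python3 - <<'E'
from h import *
c=vision.camera('top'); crop(c,(60,150,350,350),2.7,'c2.png')
E
```

```text
(no output)
```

View pics/c2.png

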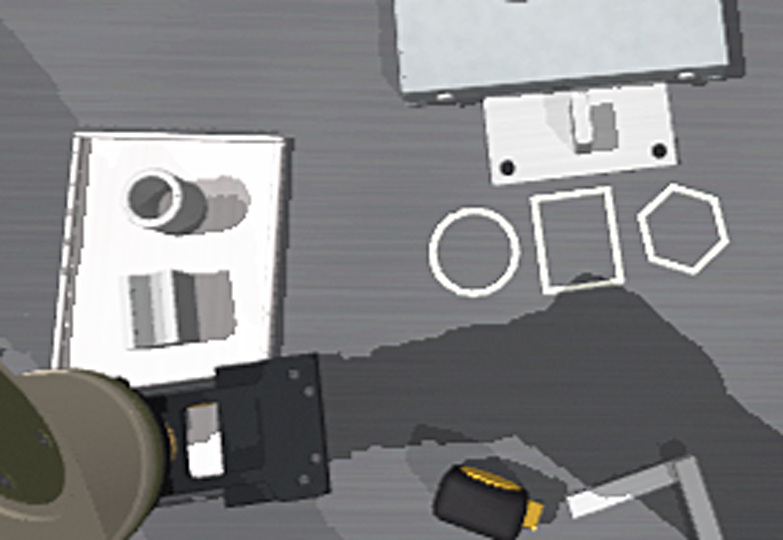

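The tube and V-block stand in the tray, and the gripper hides the hex bar. The three outlines are bare, so I'll get their centres now by contour.

```bash
python3 - <<'E'
from h import *
c=vision.camera('top'); g=c['color'].min(2)
k=8; G=cv2.resize(g[205:275,210:345],None,fx=k,fy=k,interpolation=cv2.INTER_CUBIC)
cs,h=cv2.findContours((G>140).astype(np.uint8),cv2.RETR_CCOMP,cv2.CHAIN_APPROX_NONE)
for q,hh in zip(cs,h[0]):
    if hh[3]<0 or cv2.contourArea(q)<5000: continue   # inner borders only
    P=np.array([px(c,210+(u+.5)/k-.5,205+(v+.5)/k-.5,0)[:2] for u,v in q[:,0]],np.float32)*100
    m=cv2.moments(P.reshape(-1,1,2)); print([m['m10']/m['m00'],m['m01']/m['m00']],cv2.minAreaRect(P))
E
```

```text
[52.60696964671321, 7.256633797098032] ((52.626712799072266, 7.253507614135742), (5.5664448738098145, 5.5331268310546875), 2.2433903217315674)
[53.57300681724414, -0.4542154389512607] ((53.55013656616211, -0.46134042739868164), (6.625103950500488, 5.069440841674805), 8.654977798461914)
[54.56001496374833, -8.45485212592883] ((54.54647445678711, -8.402920722961426), (5.162117004394531, 5.803093433380127), 45.04862976074219)
```

Emit:
drive_tool:
  series:
    - [[3.5,-3.9,0],0]
    - [[3.5,-3.9,0],0]
    - [[3.5,-3.9,0],0]
    - [[3.5,-3.9,0],0]
    - [[3.5,-3.9,0],0]
    - [[3.5,-3.8,0],0]
    - [[0.3,0,-1],0]
    - [[0,0,-2],0]
    - [[0,0,0],0]
    - [[0,0,0],0]

```text
time: 25.35
ee_pos: [0.6146, -0.0034, 0.0858]
eef_rot: [0.997, 0.072, -0.0, -0.0]
ft_force: [0.2, 0.8, 0.1]
width: 0.0633
grip_force: 0.0
```

Emit:
drive_tool:
  series:
    - [[0,0,-1.5],0]
    - [[0,0,-1.5],0]
    - [[0,0,-1.5],0]
    - [[0,0,-1.3],0]
    - [[0,0,0],0]
    - [[0,0,0],0]
    - [[0,0,0],0]
    - [[0,0,0],0]
    - [[0,0,0],0]
    - [[0,0,0],0]

```text
time: 26.6
ee_pos: [0.615, -0.0045, 0.0277]
eef_rot: [0.997, 0.072, 0.0, 0.0]
ft_force: [-0.4, -0.3, -0.0]
width: 0.0636
grip_force: 0.0
```

Emit:
drive_tool:
  series:
    - [[0,0,0],0]
    - [[0,0,0],0]
    - [[0,0,0],0]
    - [[0,0,0],0]
    - [[0,0,0],0]
    - [[0,0,0],0]
    - [[0,0,0],0]
    - [[0,0,0],0]
    - [[0,0,0],0]
    - [[0,0,0],0]
  hand: 1
  newtons: 58

```text
time: 27.85
ee_pos: [0.615, -0.0049, 0.0276]
eef_rot: [0.997, 0.071, -0.0, 0.0]
ft_force: [0.6, -4.1, -0.6]
width: 0.0114
grip_force: 57.9
```

Emit:
drive_tool:
  series:
    - [[-0.7,-0.08,0],0]
    - [[-0.7,-0.08,0],0]
    - [[-0.7,-0.08,0],0]
    - [[-0.7,-0.08,0],0]
    - [[-0.7,-0.08,0],0]
    - [[-0.7,-0.08,0],0]
    - [[-0.7,-0.08,0],0]
    - [[0,0,0],0]
    - [[0,0,0],0]
    - [[0,0,0],0]

```text
time: 29.1
ee_pos: [0.5648, -0.0103, 0.0275]
eef_rot: [0.997, 0.072, -0.001, 0.0]
ft_force: [-7.6, -1.2, 6.0]
width: 0.0115
grip_force: 57.9
```

Emit:
drive_tool:
  series:
    - [[0,0,0.3],0]
    - [[0,0,0.4],0]
    - [[0,0,0.6],0]
    - [[0,0,1],0]
    - [[0,0,1.5],0]
    - [[0,0,1.5],0]
    - [[0,0,1],0]
    - [[0,0,0],0]
    - [[0,0,0],0]
    - [[0,0,0],0]

```text
time: 30.35
ee_pos: [0.5655, -0.0102, 0.09]
eef_rot: [0.997, 0.072, -0.001, -0.0]
ft_force: [-0.0, -1.3, -7.6]
width: 0.0114
grip_force: 57.9
```

```bash
python3 - <<'E'
from h import *
c=vision.camera('side'); crop(c,(180,120,440,310),3,'s2.png')
E
```

```text
(no output)
```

View pics/s2.png

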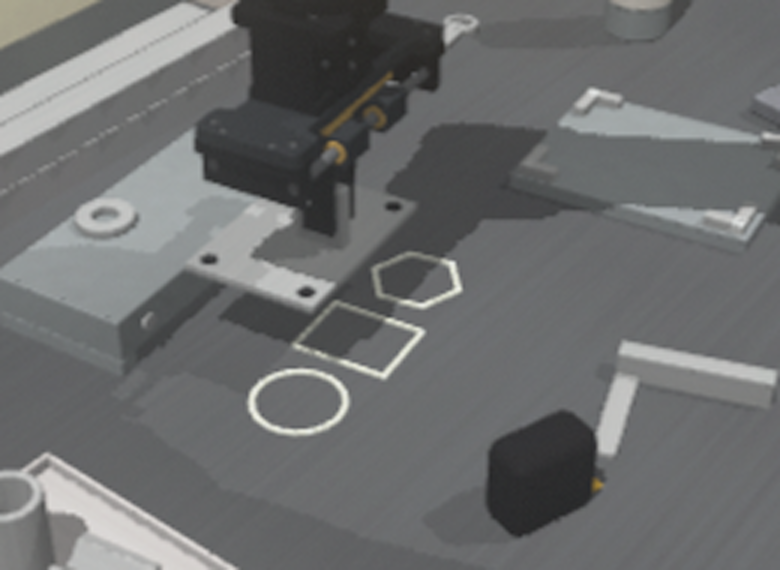

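Emit:
drive_tool:
  series:
    - [[-0.8,-2,1],2]
    - [[-0.8,-3,0.5],6]
    - [[-0.8,-3,0],8]
    - [[-0.8,-3,0],8]
    - [[-0.8,-3,0],8]
    - [[-0.8,-3,0],8]
    - [[-0.8,-3,0],8]
    - [[-0.8,-3,0],8]
    - [[-0.8,-3,0],8]
    - [[-0.8,-3,0],8]

```text
time: 31.65
ee_pos: [0.4856, -0.3011, 0.1053]
eef_rot: [0.763, 0.646, 0.0, -0.0]
ft_force: [-0.1, 0.1, -7.7]
width: 0.0113
grip_force: 57.9
```

Emit:
drive_tool:
  series:
    - [[-0.2,-1.3,0],5]
    - [[-0.2,-1.3,0],5]
    - [[-0.2,-1.3,0],5]
    - [[0,0,-1],1.6]
    - [[0,0,-1.5],0]
    - [[0,0,-1],0]
    - [[0,0,0],0]
    - [[0,0,0],0]
    - [[0,0,0],0]
    - [[0,0,0],0]

```text
time: 32.9
ee_pos: [0.4802, -0.3392, 0.0709]
eef_rot: [0.664, 0.748, 0.0, 0.0]
ft_force: [0.1, -0.5, -7.6]
width: 0.0115
grip_force: 57.9
```

```bash
python3 - <<'E'
from h import *
c=vision.camera('top'); crop(c,(365,195,500,335),4.2,'c3.png')
E
```

```text
(no output)
```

View pics/c3.png

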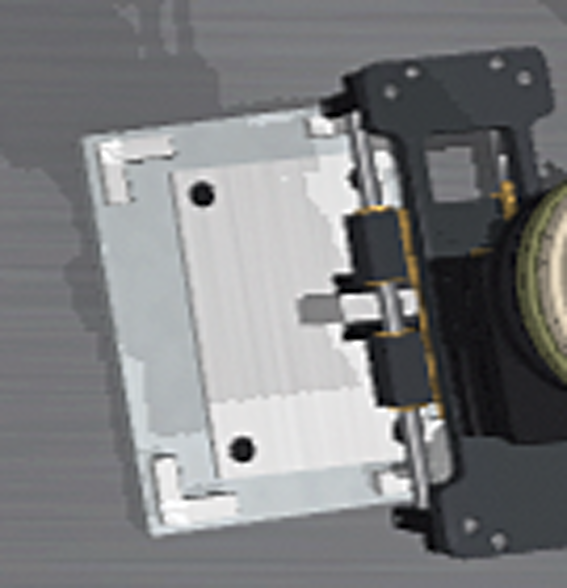

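The plate is level over the jig. Its left edge runs from (170,172) to (218,480), and the jig's left edge from (82,138) to (152,536).

```bash
python3 - <<'E'
from h import *
c=vision.camera('top')
f=lambda x,y,z:px(c,365+(x+.5)/4.2-.5,195+(y+.5)/4.2-.5,z)[:2]*100
a,b=f(170,172,.0484),f(218,480,.0484); j,k=f(82,138,.012),f(152,536,.012)
for n,(p,q) in dict(plate=(a,b),jig=(j,k)).items():
    d=p-q; print(n,p,q,(p+q)/2,np.hypot(*d),np.degrees(np.arctan2(d[1],d[0])))
e=(j-k)/np.hypot(*(j-k)); d=(a+b)/2-(j+k)/2; print('along',d@e,'in',d@[e[1],-e[0]])
E
```

```text
plate [ 54.02790004 -25.92109613] [ 40.11575379 -27.52887598] [ 47.07182692 -26.72498606] 14.004740966126679 6.592236042941829
jig [ 56.04959627 -22.9963746 ] [ 37.28948649 -25.69139495] [ 46.66954138 -24.34388477] 18.952700435184145 8.175006956936784
along 0.05961178869799921 in 2.414109237627721
```

Emit:
drive_tool:
  series:
    - [[0,0,-1],0.5]
    - [[0,0,-0.8],0]
    - [[0,0,-0.5],0]
    - [[0,0,-0.4],0]
    - [[0,0,-0.2],0]
    - [[0,0,-0.15],0]
    - [[0,0,0],0]
    - [[0,0,0],0]
    - [[0,0,0],0]
    - [[0,0,0],0]

```text
time: 34.25
ee_pos: [0.48, -0.3391, 0.0402]
eef_rot: [0.661, 0.751, 0.0, 0.0]
ft_force: [-0.5, 0.4, -8.0]
width: 0.0113
grip_force: 57.9
```

Not yet in contact; about half a millimetre to go, so release gently.

Emit:
drive_tool:
  series:
    - [[0,0,-0.05],0]
    - [[0,0,-0.05],0]
    - [[0,0,0],0]
    - [[0,0,0],0]
    - [[0,0,0],0]
    - [[0,0,0],0]
    - [[0,0,0],0]
    - [[0,0,0],0]
    - [[0,0,0],0]
    - [[0,0,0],0]

```text
time: 35.5
ee_pos: [0.48, -0.3392, 0.0396]
eef_rot: [0.661, 0.751, -0.0, 0.0]
ft_force: [-4.4, 2.3, 4.9]
width: 0.0117
grip_force: 57.9
```

Emit:
drive_tool:
  series:
    - [[0,0,0],0]
    - [[0,0,0],0]
    - [[0,0,0],0]
    - [[0,0,0],0]
    - [[0,0,0],0]
    - [[0,0,0],0]
    - [[0,0,1.5],0]
    - [[0,0,2],0]
    - [[0,0,3],0]
    - [[0,0,2],0]
  hand: 0.4
  newtons: 40

```text
time: 36.75
ee_pos: [0.4807, -0.3394, 0.1269]
eef_rot: [0.661, 0.751, 0.0, 0.001]
ft_force: [-0.6, -0.5, 0.2]
width: 0.0519
grip_force: 0.0
```

Emit:
drive_tool:
  series:
    - [[0,3,0],-6]
    - [[0,4,0],-10]
    - [[0,4,0],-10]
    - [[0,4,0],-10]
    - [[0,4,0],-10]
    - [[0,4,0],-10]
    - [[0,4,0],-10]
    - [[0,4,0],-10]
    - [[0,4,0],-10]
    - [[0,4,0],-3]
  hand: 0.27

```text
time: 38.0
ee_pos: [0.4801, 0.0522, 0.125]
eef_rot: [0.997, 0.071, 0.001, 0.0]
ft_force: [1.1, 0.4, -0.0]
width: 0.0635
grip_force: 0.0
```

```bash
python3 - <<'E'
from h import *
c=vision.camera('top'); crop(c,(365,195,500,335),4.2,'c4.png')
E
```

```text
(no output)
```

View pics/c4.png

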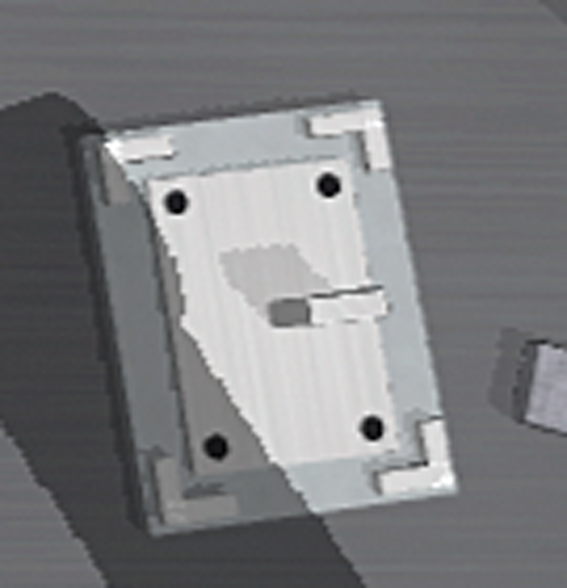

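The plate lies flat in the nest, between the four stops at (140,165), (350,135), (190,490) and (415,460). Next, return the tube.

Emit:
drive_tool:
  series:
    - [[1.2,3.9,0],0]
    - [[1.2,3.9,0],0]
    - [[1.2,3.9,0],0]
    - [[1.3,4,0],0]
    - [[1.3,4,0],0]
    - [[1.3,4,0],0]
    - [[0,0,-1.5],0]
    - [[0,0,-1.5],0]
    - [[0,0,0],0]
    - [[0,0,0],0]

```text
time: 39.3
ee_pos: [0.5553, 0.2868, 0.0945]
eef_rot: [0.997, 0.072, 0.0, 0.0]
ft_force: [-0.2, -0.5, -0.1]
width: 0.0637
grip_force: 0.0
```

Emit:
drive_tool:
  series:
    - [[0,0.1,-1.5],0]
    - [[0,0,-1.5],0]
    - [[0,0,-1.5],0]
    - [[0,0,-1.5],0]
    - [[0,0,-0.9],0]
    - [[0,0,0],0]
    - [[0,0,0],0]
    - [[0,0,0],0]
    - [[0,0,0],0]
    - [[0,0,0],0]

```text
time: 40.55
ee_pos: [0.5551, 0.2889, 0.0252]
eef_rot: [0.997, 0.072, 0.0, 0.0]
ft_force: [-0.2, -0.6, -0.1]
width: 0.0636
grip_force: 0.0
```

Emit:
drive_tool:
  series:
    - [[0,0,0],0]
    - [[0,0,0],0]
    - [[0,0,0],0]
    - [[0,0,0],0]
    - [[0,0,0],0]
    - [[0,0,0],0]
    - [[0,0,0],0]
    - [[0,0,2],0]
    - [[0,0,3],0]
    - [[0,0,2],0]
  hand: 1

```text
time: 41.8
ee_pos: [0.5553, 0.2894, 0.0975]
eef_rot: [0.997, 0.073, 0.001, -0.0]
ft_force: [0.1, -0.8, -3.0]
width: 0.0414
grip_force: 40.0
```

Emit:
drive_tool:
  series:
    - [[-0.5,-3.6,0],0]
    - [[-0.5,-3.6,0],0]
    - [[-0.5,-3.6,0],0]
    - [[-0.5,-3.6,0],0]
    - [[-0.5,-3.6,0],0]
    - [[-0.4,-3.6,0],0]
    - [[0,0,-2],0]
    - [[0,0,-2],0]
    - [[0,0,-1.5],0]
    - [[0,0,0],0]

```text
time: 43.05
ee_pos: [0.5249, 0.0739, 0.0386]
eef_rot: [0.997, 0.073, -0.001, -0.0]
ft_force: [0.0, 0.5, -2.2]
width: 0.0416
grip_force: 40.0
```

Emit:
drive_tool:
  series:
    - [[0,0,-0.7],0]
    - [[0,0,-0.6],0]
    - [[0,0,-0.35],0]
    - [[0,0,-0.2],0]
    - [[0,0,0],0]
    - [[0,0,0],0]
    - [[0,0,0],0]
    - [[0,0,0],0]
    - [[0,0,0],0]
    - [[0,0,0],0]

```text
time: 44.3
ee_pos: [0.526, 0.0729, 0.0216]
eef_rot: [0.997, 0.073, 0.0, 0.0]
ft_force: [0.3, 0.4, -2.5]
width: 0.0408
grip_force: 40.0
```

Emit:
drive_tool:
  series:
    - [[0,0,-0.03],0]
    - [[0,0,0],0]
    - [[0,0,0],0]
    - [[0,0,0],0]
    - [[0,0,1.5],0]
    - [[0,0,2.5],0]
    - [[0,0,3],0]
    - [[0,0,2],0]
    - [[0,1.6,0],0]
    - [[-0.7,4,0],0]
  hand: 0.27

```text
time: 45.55
ee_pos: [0.5192, 0.1283, 0.1107]
eef_rot: [0.998, 0.071, -0.0, 0.0]
ft_force: [0.4, 0.7, 0.0]
width: 0.0638
grip_force: 0.0
```

Emit:
drive_tool:
  series:
    - [[-1,4,0],0]
    - [[-1,4,0],0]
    - [[-1,4,0],0]
    - [[-1,4,0],0]
    - [[0,0,-1.5],0]
    - [[0,0,-1.5],0]
    - [[0,0,0],0]
    - [[0,0,0],0]
    - [[0,0,0],0]
    - [[0,0,0],0]

```text
time: 46.8
ee_pos: [0.4793, 0.2888, 0.0817]
eef_rot: [0.997, 0.072, 0.0, -0.0]
ft_force: [0.3, 0.1, 0.8]
width: 0.0633
grip_force: 0.0
```

Emit:
drive_tool:
  series:
    - [[0,0,-1.5],0]
    - [[0,0,-1.5],0]
    - [[0,0,-1.5],0]
    - [[0,0,-1.1],0]
    - [[0,0,0],0]
    - [[0,0,0],0]
    - [[0,0,0],0]
    - [[0,0,0],0]
    - [[0,0,0],0]
    - [[0,0,0],0]

```text
time: 48.05
ee_pos: [0.479, 0.2889, 0.0253]
eef_rot: [0.997, 0.072, 0.0, 0.0]
ft_force: [-0.1, 0.5, 1.0]
width: 0.0637
grip_force: 0.0
```

Emit:
drive_tool:
  series:
    - [[0,0,0],0]
    - [[0,0,0],0]
    - [[0,0,0],0]
    - [[0,0,0],0]
    - [[0,0,0],0]
    - [[0,0,0],0]
    - [[0,0,0],0]
    - [[0,0,2],0]
    - [[0,0,4],0]
    - [[0,0,4],0]
  hand: 1

```text
time: 49.3
ee_pos: [0.4785, 0.289, 0.1271]
eef_rot: [0.997, 0.073, -0.0, -0.0]
ft_force: [1.4, -0.3, -4.2]
width: 0.0357
grip_force: 40.0
```

Emit:
drive_tool:
  series:
    - [[0.7,-3.6,0],0.3]
    - [[0.7,-3.6,0],0]
    - [[0.7,-3.7,0],0]
    - [[0.7,-3.7,0],0]
    - [[0.7,-3.7,0],0]
    - [[0.7,-3.7,0],0]
    - [[0.7,-3.7,0],0]
    - [[0.8,-3.63,0],0]
    - [[0,0,0],0]
    - [[0,0,0],0]

```text
time: 50.55
ee_pos: [0.5358, -0.0037, 0.1258]
eef_rot: [0.997, 0.075, 0.0, -0.0]
ft_force: [0.1, -0.3, -4.4]
width: 0.0357
grip_force: 40.0
```

Emit:
drive_tool:
  series:
    - [[0,0,-2],0]
    - [[0,0,-2],0]
    - [[0,0,-2],0]
    - [[0,0,-2],0]
    - [[0,0,-1],0]
    - [[0,0,-0.6],0]
    - [[0,0,-0.5],0]
    - [[0,0,-0.25],0]
    - [[0,0,0],0]
    - [[0,0,0],0]

```text
time: 51.8
ee_pos: [0.5362, -0.0045, 0.0221]
eef_rot: [0.997, 0.075, 0.0, 0.0]
ft_force: [0.7, 0.4, -4.9]
width: 0.0359
grip_force: 40.0
```

Emit:
drive_tool:
  series:
    - [[0,0,-0.05],0]
    - [[0,0,0],0]
    - [[0,0,0],0]
    - [[0,0,0],0]
    - [[0,0,1.5],0]
    - [[0,0,2.5],0]
    - [[0,0,3],0]
    - [[0,0,2],0]
    - [[-1,1.3,0],0]
    - [[-1.8,4,0],0]
  hand: 0.27

```text
time: 53.05
ee_pos: [0.5072, 0.048, 0.1106]
eef_rot: [0.997, 0.073, -0.0, 0.0]
ft_force: [0.3, 1.1, -0.4]
width: 0.0638
grip_force: 0.0
```

Emit:
drive_tool:
  series:
    - [[-1.8,4,0],0]
    - [[-1.8,4,0],0]
    - [[-1.8,4,0],0]
    - [[-1.8,4,0],0]
    - [[-1.7,4,0],0]
    - [[-1.7,4,0],0]
    - [[0,0,-1],0]
    - [[0,0,-1.5],0]
    - [[0,0,0],0]
    - [[0,0,0],0]

```text
time: 54.3
ee_pos: [0.4022, 0.2879, 0.0861]
eef_rot: [0.997, 0.074, -0.0, 0.0]
ft_force: [1.1, -0.7, 0.9]
width: 0.0633
grip_force: 0.0
```

Emit:
drive_tool:
  series:
    - [[0,0,-1.5],0]
    - [[0,0,-1.5],0]
    - [[0,0,-1.5],0]
    - [[0,0,-1.5],0]
    - [[0,0,-0.1],0]
    - [[0,0,0],0]
    - [[0,0,0],0]
    - [[0,0,0],0]
    - [[0,0,0],0]
    - [[0,0,0],0]

```text
time: 55.55
ee_pos: [0.4021, 0.2886, 0.0254]
eef_rot: [0.997, 0.075, 0.0, 0.0]
ft_force: [0.7, -1.0, 0.1]
width: 0.0632
grip_force: 0.0
```

Emit:
drive_tool:
  series:
    - [[0,0,0],0]
    - [[0,0,0],0]
    - [[0,0,0],0]
    - [[0,0,0],0]
    - [[0,0,0],0]
    - [[0,0,0],0]
    - [[0,0,0],0]
    - [[0,0,2],0]
    - [[0,0,4],0]
    - [[0,0,4],0]
  hand: 1

```text
time: 56.8
ee_pos: [0.4015, 0.2887, 0.1273]
eef_rot: [0.997, 0.076, -0.0, -0.0]
ft_force: [1.3, 0.0, -2.7]
width: 0.0358
grip_force: 39.6
```

Emit:
drive_tool:
  series:
    - [[1.4,-3.7,0],0]
    - [[1.4,-3.7,0],0]
    - [[1.4,-3.7,0],0]
    - [[1.4,-3.7,0],0]
    - [[1.4,-3.7,0],0]
    - [[1.4,-3.7,0],0]
    - [[1.4,-3.7,0],0]
    - [[1.4,-3.7,0],0]
    - [[1.4,-3.7,0],0]
    - [[1.7,-4,0],0]

```text
time: 58.05
ee_pos: [0.5453, -0.0852, 0.1265]
eef_rot: [0.997, 0.076, 0.0, -0.0]
ft_force: [0.8, 0.2, -4.1]
width: 0.0361
grip_force: 39.6
```

Emit:
drive_tool:
  series:
    - [[0,0,0],0]
    - [[0,0,0],0]
    - [[0,0,-2],0]
    - [[0,0,-2],0]
    - [[0,0,-2],0]
    - [[0,0,-2],0]
    - [[0,0,-1],0]
    - [[0,0,-0.6],0]
    - [[0,0,-0.2],0]
    - [[0,0,0],0]

```text
time: 59.3
ee_pos: [0.5453, -0.0844, 0.0277]
eef_rot: [0.997, 0.075, 0.0, 0.0]
ft_force: [0.4, -0.1, -3.4]
width: 0.036
grip_force: 39.6
```

Emit:
drive_tool:
  series:
    - [[0,0,-0.3],0]
    - [[0,0,-0.2],0]
    - [[0,0,-0.1],0]
    - [[0,0,0],0]
    - [[0,0,0],0]
    - [[0,0,0],0]
    - [[0,0,0],0]
    - [[0,0,0],0]
    - [[0,0,0],0]
    - [[0,0,0],0]

```text
time: 60.55
ee_pos: [0.545, -0.0844, 0.0213]
eef_rot: [0.997, 0.075, 0.0, 0.0]
ft_force: [-1.1, -0.5, -2.4]
width: 0.0359
grip_force: 39.6
```

Release, rise, and move clear for a look.

Emit:
drive_tool:
  series:
    - [[0,0,0],0]
    - [[0,0,0],0]
    - [[0,0,0],0]
    - [[0,0,0],0]
    - [[0,0,1.5],0]
    - [[0,0,2.5],0]
    - [[0,0,3],0]
    - [[0,0,3],0]
    - [[0,0,3],0]
    - [[0,0,3],0]
  hand: 0.27

```text
time: 61.8
ee_pos: [0.545, -0.0842, 0.1834]
eef_rot: [0.997, 0.075, 0.0, 0.0]
ft_force: [-0.7, -0.2, -0.7]
width: 0.0636
grip_force: 0.0
```

Emit:
drive_tool:
  series:
    - [[-1,-4,0],0]
    - [[-1,-4,0],0]
    - [[-1,-4,0],0]
    - [[-1,-4,0],0]
    - [[-1,-4,0],0]
    - [[-1,-4,0],0]
    - [[-1,-4,0],0]
    - [[-1,-4,0],0]
    - [[0,0,0],0]
    - [[0,0,0],0]

```text
time: 63.05
ee_pos: [0.4655, -0.4036, 0.182]
eef_rot: [0.997, 0.075, 0.0, -0.0]
ft_force: [0.3, 0.8, 0.6]
width: 0.063
grip_force: 0.0
```

```bash
python3 - <<'E'
from h import *
c=vision.camera('top'); crop(c,(205,160,345,265),5.5,'c5.png')
c=vision.camera('side'); crop(c,(180,120,460,320),2.8,'s5.png')
E
```

```text
(no output)
```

View pics/c5.png

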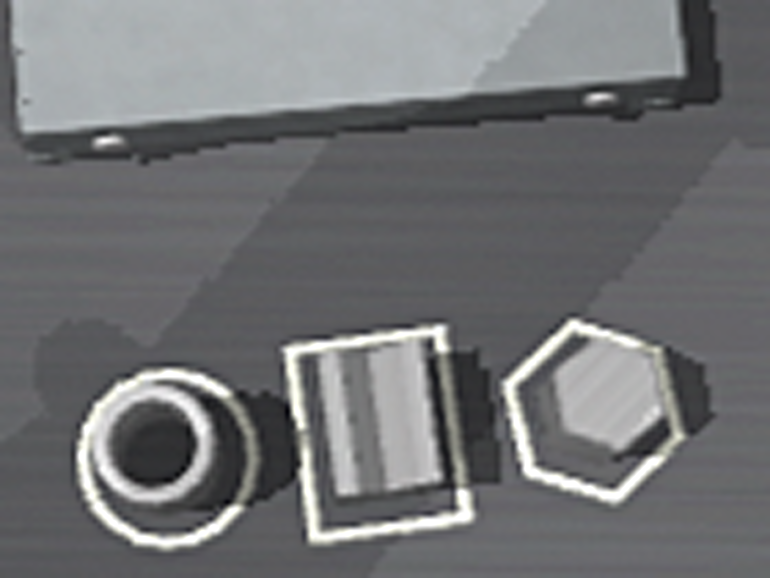

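View pics/s5.png

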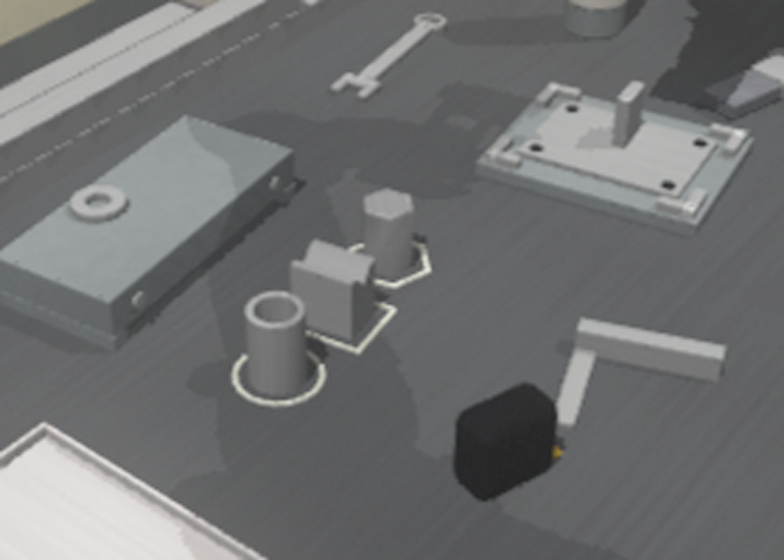

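All three pieces stand upright on their outlines: tube top (153,444), V-block (382,415) squared up, hex top (610,390). The plate is flat in the nest, and the robot is clear of everything.

```bash
python3 -c "
from bench import r
print(r.close_job())"
```

```text
the job is handed in; nothing more can be done
None
```

The job is done and handed in at about 63 s: the plate lies flat in the jig nest between the four stops, and the tube, V-block and hex bar stand upright, each within about half a centimetre of its outline's centre, with the V-block squared up.

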